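# Seat a strip of sample tubes in the dry-block heater

## Task

Pick the strip of six sample tubes out of its holding rack and lower it into the dry-block heater, so that every tube enters its own well and the carrier bar sits flush on the metal block; either way round is fine. The metal block lies loosely off-centre in the heater, so feel gently for the wells and do not force the strip down, then let go. Leave the two jars and the beaker where they are.

Things in the scene. Friction and masses are not known exactly. Their poses are not given: they have to be found in the camera images.
- strip: White plastic strip, 60 to 130 g: six tubes 10 x 10 mm square, z = 0 to 36 mm (lowest 3 mm reduced to 8.4 mm), in a row along its y at y = -50, -30, -10, 10, 30, 50 mm, under a flat bar 24 (x) x 125 (y) mm, z = 36 to 41 mm. Origin: mid-row, level with the tubes' lower ends; z up. Same after a half turn about z. Starts upright in the rack, bar resting on the rails, tubes hanging between them.
- strip_fin (a point): Centre of the top of the strip's grip fin, a plain upright plate 10 (x) x 40 (y) x 28 (z) mm on the middle of the bar. The point is 69 mm above the strip's origin; axes as the strip.
- rack: Grey plastic holding rack, fixed to the bench, 70 (x) x 180 (y) x 52 (z) mm; origin at the centre of its underside, z up. Two rails along its y, tops at z = 52 mm, with an 18 mm wide gap between them, closed at both ends.
- heater: White dry-block heater fixed to the bench, 170 (x) x 250 (y) mm, top at z = 77 mm, sloping control panel on its -x side (to x = -117 mm); origin at the centre of the housing's underside, z up. An open recess in its top, 54 (x) x 180 (y) mm, centred on the origin, holds the metal block. With the strip fully seated the strip's origin is 51 mm above this origin.
- block_nominal (a point): Fixed point of the heater at x = 0, y = 0, z = 87 mm: where the middle of the aluminium block's flat top (50 (x) x 160 (y) mm) would be if the block were centred. Axes as the heater. Across (x), in height and in yaw the block is true to this point, but along y it lies anywhere up to 8 mm off either way. That offset is NOT reported: feel for it or see it.
- well_nominal (a point): Same point, on the wells: the block has one row of six square wells 13 x 13 mm, 40 mm deep, 1 mm chamfer at the mouths, along y at -50, -30, -10, 10, 30, 50 mm from the block's own middle, so they are shifted with it. The block is stiff to slide: it stays put below about 30 N of sideways push. The solid top beyond the end wells is 24 mm long.
- jar_a: Bystander: larger glass jar with white lid, 66 mm across, 110 mm tall; origin at the centre of its underside.
- jar_b: Bystander: smaller glass jar with white lid, 54 mm across, 85 mm tall; origin at the centre of its underside.
- beaker: Bystander: empty clear plastic beaker, 70 mm across, 90 mm tall; origin at the centre of its underside.

How it is judged:
By the outcome, as a careful person would: the job done as asked, in the order asked, and still so for the second after the job is handed in, with the robot touching nothing.
It also fails if it takes over 58 s, if anything falls off the work surface, if the arm or the gripper's body presses on something with over 40 N, if the wrist force passes 120 N, or if a joint passes its speed limit or range.

## Robot

A 7-joint arm with a two-finger parallel gripper is mounted at the origin on the work surface. World frame = base frame: x ahead of the robot, y to its left, z up, the work surface at z = 0. Lengths are in mm, angles in rad, forces in N, time in s.
With the tool pointing down it reaches from about 400 to 875 mm from the base axis. Payload 4.4 kg.
Tool frame: the origin (TCP) lies on the centre line of the jaws, within the pads' length; the fingertips stand 25 mm ahead of it and the grasp point (between the pads) lies 6 mm ahead of it (ctrl.finger_overhang is the distance from the TCP to the fingertips, in mm); z points along the fingers, y is the line along which they close (so a half turn about z gives the same grasp; the last joint's range is limited). The gripper opens to 85 mm and grips with 20 to 120 N. Pads are 22 mm wide; open, the fingers measure 114 mm over their backs; the gripper's body (76 mm by 85 mm) begins 54 mm behind the grasp point. The pads swing forward as they close: fully open they stand 13 mm farther back than shut.
Start: joints at [-0.066, 0.628, 0.038, 1.517, -0.027, 0.996, -0.02], TCP at [650.014, 0.027, 232.113] pointing down, gripper open.
Joint ranges: [-3.06, 3.06], [-0.37, 2.12], [-1.25, 1.32], [0.18, 2.47], [-1.1, 4.24], [0.23, 1.98], [-2.94, 2.94]. Speed limits (rad/s): [2.57, 2.57, 3.14, 3.14, 3.14, 3.14, 3.14].

## Interface

Orientations are given as [roll, pitch, yaw] about the fixed x, y, z axes, in that order (R = Rz(yaw) Ry(pitch) Rx(roll)).
In Python, from cell import ctrl gives the robot as it stands. The module is installed in compiled form; this text tells all that it offers.
- The arm moves only by the tool play_rows, never from a script. Its argument "targets" is a list of rows, each a list of 5 numbers: the closure, from 0 (fully open) to 1 (shut), then the shift along the tool's x, y, z in cm, then the turn about the tool's z in degrees. In form: [[gripper, dx, dy, dz, spin], ...]. A call has 1 to 10 rows; each row is the pose to reach, as a shift and turn from the pose commanded when the call began, along the tool's axes at that moment; what a row does not reach only later rows make up. A row lasts 1/10 s, in which the tool goes at most 50 mm and 8.59 degrees, less where a joint would pass 70% of its speed; a pose out of reach is approached as far as the arm can. A call with a gripper value outside its range is refused whole. The fingers move at their own pace and stop on an object; the grip force is fixed at half the most. Time passes only in rows, so rows that repeat a pose let the fingers close. It gives the time, the measured TCP pose, the force, the opening and the grip force at its end, in the units of the state.
- ctrl.read_state(): the state, without advancing time (a new reading comes with each control period).
- ctrl.get_image(name): name is "scene" or "side" or "wrist"; returns (picture, depth): 384x512x3 uint8, red, green, blue; 384x512 float32, mm along the optical axis (not along the pixel's ray), 0 where there is no reading.
- ctrl.calibration(name): a dict with "vfov" (degrees; the focal length in pixels is half the picture's height over the tangent of half this angle, whatever the lens; pixels are square), "cx", "cy" (the principal point, pixels), "extrinsics" (4x4, takes a point from camera to world coordinates); the wrist camera has in their place "mount" (4x4, takes a point from camera to tool coordinates, whose origin is the TCP and whose axes are the flange's). Camera axes: x right, y down, z forward; pixel columns grow to the right and rows downward; lengths in mm; the calibration is good to about 2 mm. The wrist camera is an equidistant fisheye: a pixel r from the principal point sees the ray r / f radians off the axis. A picture is of the moment at which its call begins: read the wrist's pose just before it. calibration takes no time and is no camera call.
- ctrl.finish_job(): hands the job in; it is judged then, once.
Trained networks look in the newest picture that a camera, given by its name, has taken for a name from the list of things; names that differ only in an ending like _2 or _b are one class to them, and where a whole thing is asked for, a point or a joint stands for the part that bears it (a point fixed in the world has none). Each returns a list of dicts, best first, with "confidence" (0 to 1); they miss things now and then, are a little off and sometimes report something else, mostly with a low value. They report only what shows in the picture. A call takes as long as a camera call.
- ctrl.search_frame(camera, name): "bbox" ([left, top, right, bottom] in pixels, round what is visible of it).
- ctrl.trace(camera, name): "pixels" (384x512 bool, what is visible of it) and "bbox" ([left, top, right, bottom] in pixels, round what is visible of it).
The state is a dict: "clock": time; "qpos": joint angles; "qd": joint speeds; "tau": joint torques, N m; "eef_pos": TCP position; "tool_rot": TCP orientation; "force": force on the tool from outside, world axes, zero at the start; "torque": the same for the moment, N m; "width": finger opening in mm; "gripper_force": force on a finger pad.
Only numpy, scipy, OpenCV 4.12 (cv2) and the standard library are available. Lean on these libraries where they do the work, as an engineer would, in place of code of your own. Each camera call takes 0.05 s, during which the arm holds its last target. There are 200 camera calls.

## Working session

There is one attempt and no reset: what is moved stays moved. The work goes in short steps, Python scripts to look and compute and a tool call to move; the robot and the scene stay as the last step left them, time stands still between calls to the robot, and variables do not carry over. Pictures are saved under pics/ and viewed, at most 10 in all, crops included, and the job is handed in when it is done.

Besides the shell and the picture viewer there is one more tool, called after "Request:" as a command line: name --pt "numbers of a row" for each row, then --argument value for the rest. play_rows: Moves the arm, as the interface text tells. Its arguments: {"type":"object","properties":{"targets":{"type":"array"}},"required":["targets"]}

```bash
mkdir -p pics
cat > h.py <<'E'
import numpy as np, cv2
from cell import ctrl
from scipy.spatial.transform import Rotation as R
def cloud(cam,depth,st=None):
    c=ctrl.calibration(cam);f=192/np.tan(np.radians(c['vfov'])/2)
    v,u=np.mgrid[0:384,0:512].astype(float);x=(u-c['cx'])/f;y=(v-c['cy'])/f
    if cam=='wrist':
        r=np.hypot(x,y)+1e-9;k=np.tan(np.minimum(r,1.5))/r;x*=k;y*=k
        T=np.eye(4);T[:3,:3]=R.from_euler('xyz',st['tool_rot']).as_matrix();T[:3,3]=st['eef_pos'];E=T@c['mount']
    else:E=np.array(c['extrinsics'])
    P=np.stack([x*depth,y*depth,depth],-1)@E[:3,:3].T+E[:3,3]
    P[depth<=0]=np.nan
    return P
E
python3 - <<'E'
from h import *
for cam in('scene','wrist'):
    st=ctrl.read_state();im,d=ctrl.get_image(cam);P=cloud(cam,d,st)
    cv2.imwrite(f'pics/{cam}0.png',im[:,:,::-1]);np.save(f'{cam}0.npy',P)
    for n in('strip','rack','heater','jar_a','beaker'):
        for r in ctrl.trace(cam,n)[:3]:
            p=P[r['pixels']];p=p[~np.isnan(p[:,0])]
            if len(p)<10: continue
            zt=np.percentile(p[:,2],97);t=p[p[:,2]>zt-6];rc=cv2.minAreaRect(t[:,:2].astype(np.float32))
            print(cam,n,round(r['confidence'],2),r['bbox'],'ztop',zt.round(),'rect',np.round(rc[0]),np.round(rc[1]),round(rc[2],1))
print(st['eef_pos'],st['tool_rot'],st['force'],st['clock'])
print(ctrl.calibration('wrist'))
E
```

```text
scene strip 0.93 [141.1, 163.4, 185.7, 185.3] ztop 85.0 rect [ 518. -227.] [42. 12.] 61.2
scene rack 0.88 [128.5, 164.4, 201.1, 211.8] ztop 53.0 rect [ 521. -224.] [183.  44.] 65.2
scene heater 0.81 [284.2, 158.3, 395.9, 229.9] ztop 88.0 rect [620. 206.] [163. 226.] 80.8
scene jar_a 0.89 [282.4, 220.6, 316.0, 273.7] ztop 112.0 rect [743. 118.] [56. 57.] 84.4
scene jar_a 0.82 [227.8, 235.3, 251.9, 276.3] ztop 87.0 rect [764. -11.] [46. 46.] 1.8
scene beaker 0.73 [183.8, 219.1, 213.9, 264.7] ztop 91.0 rect [736. -96.] [69. 67.] 86.2
wrist strip 0.87 [168.4, 279.2, 194.8, 329.1] ztop 76.0 rect [572. -95.] [249.  10.] 67.9
wrist rack 0.87 [174.8, 245.8, 217.0, 336.7] ztop 53.0 rect [ 564. -123.] [277.  35.] 78.9
wrist heater 0.58 [73.1, 0.0, 243.7, 88.6] ztop 88.0 rect [539. 164.] [52. 51.] 86.4
wrist jar_a 0.78 [329.9, 149.5, 386.4, 210.2] ztop 86.0 rect [764. -11.] [46. 48.] 38.1
wrist jar_a 0.77 [306.3, 29.2, 390.2, 96.8] ztop 111.0 rect [742. 119.] [57. 57.] 27.1
wrist beaker 0.61 [300.7, 211.0, 360.6, 286.9] ztop 90.0 rect [712. -64.] [ 69. 142.] 36.3
wrist beaker 0.54 [177.4, 244.2, 217.3, 337.9] ztop 53.0 rect [ 567. -119.] [295.  36.] 73.5
wrist beaker 0.25 [308.9, 27.3, 392.0, 94.9] ztop 111.0 rect [742. 118.] [56. 57.] 58.0
[6.49799733e+02 3.95475894e-02 2.31780374e+02] [-3.14092646e+00 -2.16820666e-05  1.57076992e+00] [ 0.429495   -0.50475336 -1.15438078] 0.3
{'vfov': 65.70646984690485, 'cx': 259.9770872274276, 'cy': 193.01497015232277, 'mount': array([[-3.39440500e-04, -9.45093786e-01, -3.26799051e-01,
         8.42833499e+01],
       [ 9.99999262e-01,  6.03027986e-05, -1.21307589e-03,
         7.20221583e-01],
       [ 1.16617738e-03, -3.26799222e-01,  9.45093069e-01,
        -1.41582965e+02],
       [ 0.00000000e+00,  0.00000000e+00,  0.00000000e+00,
         1.00000000e+00]])}
```

Run:
```python
from h import *
P=np.load('scene0.npy')
def rect(n,m):
    p=P[m][:,:2].astype(np.float32);rc=cv2.minAreaRect(p);print(n,len(p),np.round(cv2.boxPoints(rc)).tolist(),np.round(rc[0],1))
z=P[...,2];x=P[...,0];y=P[...,1]
with np.errstate(invalid='ignore'):
    rect('rack top',(z>49)&(z<55)&(np.hypot(x-521,y+224)<110))
    rect('fin',(z>75)&(z<92)&(np.hypot(x-521,y+224)<60))
    rect('fin top',(z>82.5)&(z<92)&(np.hypot(x-521,y+224)<60))
    rect('bar',(z>55)&(z<61)&(np.hypot(x-521,y+224)<110))
    rect('heater top',(z>74)&(z<80)&(np.hypot(x-620,y-206)<160))
    rect('block',(z>84)&(z<91)&(np.hypot(x-620,y-206)<110))
a=cv2.imread('pics/scene0.png');b=cv2.imread('pics/wrist0.png')
c=cv2.resize(a[140:300,110:430],None,fx=2.5,fy=2.5,interpolation=cv2.INTER_CUBIC)
cv2.imwrite('pics/s1.png',c);
```

```text
rack top 411 [[460.0, -297.0], [502.0, -316.0], [580.0, -151.0], [538.0, -131.0]] [ 519.8 -223.6]
fin 78 [[503.0, -243.0], [513.0, -248.0], [533.0, -211.0], [522.0, -206.0]] [ 517.8 -227. ]
fin top 44 [[503.0, -241.0], [514.0, -247.0], [533.0, -212.0], [523.0, -206.0]] [ 518.1 -226.5]
bar 253 [[471.0, -292.0], [498.0, -305.0], [571.0, -152.0], [545.0, -139.0]] [ 521.2 -221.9]
heater top 2948 [[399.0, 251.0], [562.0, 4.0], [767.0, 140.0], [603.0, 386.0]] [582.6 195.3]
block 706 [[508.0, 141.0], [563.0, 137.0], [574.0, 297.0], [519.0, 300.0]] [541.  218.7]
```

View pics/s1.png

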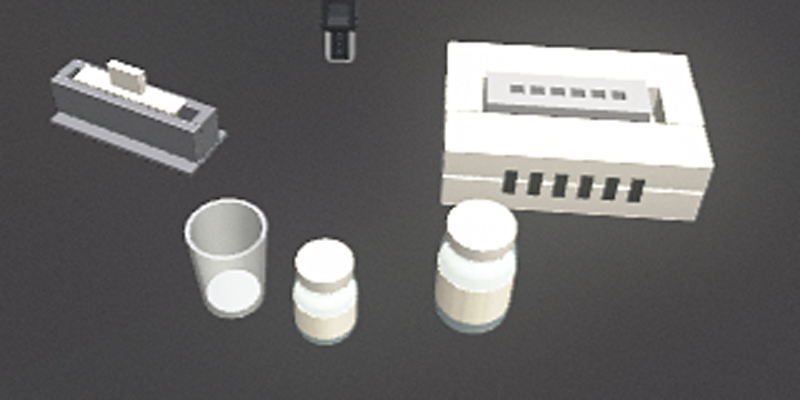

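View pics/wrist0.png

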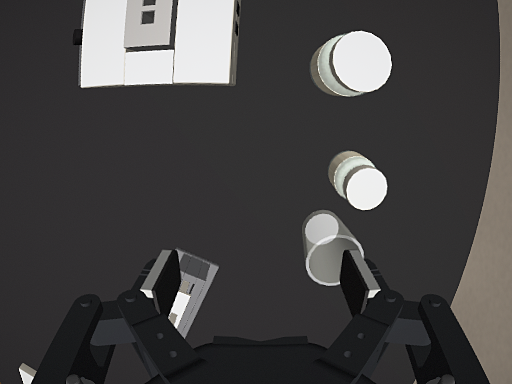

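Scene view (crop): rack with strip at the left (fin near crop 127,76), heater at the right with its block and six wells (crop 515–620, 90), jars and beaker in front. Wrist view: rack behind the left finger (185,290), heater at the top left. All of it agrees with the network masks.

Request:
play_rows --pt "0.5 -22.4 -13 6 25" --pt "0.5 -22.4 -13 6 25" --pt "0.5 -22.4 -13 6 25" --pt "0.5 -22.4 -13 6 25" --pt "0.5 -22.4 -13 6 25" --pt "0.5 -22.4 -13 6 25" --pt "0.5 -22.4 -13 6 25" --pt "0.5 -22.4 -13 6 25" --pt "0.5 -22.4 -13 6 25" --pt "0.5 -22.4 -13 6 25"

```text
clock: 1.6
eef_pos: [521.4, -222.0, 172.4]
tool_rot: [3.141, -0.001, 1.138]
force: [0.2, 0.0, 1.4]
width: 42.4
gripper_force: 0.0
```

```bash
cat > look.py <<'E'
from h import *
import sys
st=ctrl.read_state();im,d=ctrl.get_image('wrist');P=cloud('wrist',d,st)
cv2.imwrite(f'pics/{sys.argv[1]}.png',im[:,:,::-1]);np.save('w.npy',P)
T=R.from_euler('xyz',st['tool_rot']).as_matrix()
print(st['clock'],np.round(st['eef_pos'],1),np.round(np.degrees(st['tool_rot']),2),np.round(st['force'],1),np.round(st['torque'],2),st['width'],ctrl.finger_overhang)
E
python3 look.py w1
python3 - <<'E'
from h import *
P=np.load('w.npy');z=P[...,2]
st=ctrl.read_state();T=R.from_euler('xyz',st['tool_rot']).as_matrix()
ctrl.get_image('wrist')
for n in ('strip','rack'):
  for r in ctrl.trace('wrist',n)[:1]:
    m=r['pixels']; print(n,r['confidence'],r['bbox'])
    for lo,hi in((82,89),(54,60),(49,54)):
        with np.errstate(invalid='ignore'): k=m&(z>lo)&(z<hi)
        if k.sum()<8: continue
        p=P[k][:,:2].astype(np.float32);rc=cv2.minAreaRect(p);print(lo,k.sum(),np.round(P[k][:,2].mean(),1),np.round(cv2.boxPoints(rc),1).tolist(),np.round(rc[0],1),rc[1],rc[2])
E
```

```text
1.6 [ 521.4 -222.   172.4] [ 1.7996e+02 -6.0000e-02  6.5190e+01] [0.2 0.  1.4] [-0.    0.04 -0.02] 42.393865522602624 25.0
strip 0.91 [242.4, 124.9, 271.2, 253.0]
82 504 84.8 [[504.5, -241.6999969482422], [512.9000244140625, -245.60000610351562], [529.2000122070312, -210.10000610351562], [520.7999877929688, -206.3000030517578]] [ 516.9 -225.9] (39.02973175048828, 9.231229782104492) 65.31353759765625
54 2597 56.8 [[480.6000061035156, -278.3999938964844], [502.29998779296875, -288.1000061035156], [553.2999877929688, -174.8000030517578], [531.7000122070312, -165.10000610351562]] [ 517.  -226.6] (124.24082946777344, 23.71807289123535) 65.74810028076172
49 21 51.7 [[506.79998779296875, -278.3999938964844], [526.2000122070312, -283.1000061035156], [553.5999755859375, -170.6999969482422], [534.2000122070312, -166.0]] [ 530.2 -224.6] (115.74470520019531, 19.921875) 76.29524993896484
rack 0.66 [225.0, 89.2, 294.3, 271.2]
54 18 55.8 [[481.3999938964844, -278.8999938964844], [512.0999755859375, -290.79998779296875], [559.5999755859375, -169.10000610351562], [528.9000244140625, -157.1999969482422]] [ 520.5 -224. ] (130.6157989501953, 32.905914306640625) 68.67579650878906
49 4125 51.8 [[462.70001220703125, -296.8999938964844], [501.0, -314.70001220703125], [576.9000244140625, -151.39999389648438], [538.5999755859375, -133.60000610351562]] [ 519.8 -224.1] (180.10418701171875, 42.2401008605957) 65.0723648071289
```

View pics/w1.png

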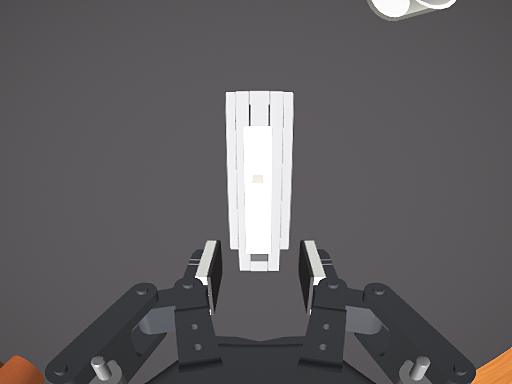

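The wrist view shows the strip centred between the jaws, with the fin square to them (around 258,180). I'll descend and check the pose.

Request:
play_rows --pt "0.5 -0.3 -0.2 4 0" --pt "0.5 -0.3 -0.2 5.5 0" --pt "0.5 -0.3 -0.2 7 0" --pt "0.5 -0.3 -0.2 8.4 0" --pt "0.5 -0.3 -0.2 8.4 0" --pt "0.5 -0.3 -0.2 8.4 0" --pt "0.5 -0.3 -0.2 8.4 0"

```text
clock: 2.5
eef_pos: [517.5, -226.1, 88.9]
tool_rot: [3.14, -0.0, 1.134]
force: [-1.1, -0.5, 0.3]
width: 42.4
gripper_force: 0.0
```

Request:
play_rows --pt "1 0 0 0 0" --pt "1 0 0 0 0" --pt "1 0 0 0 0" --pt "1 0 0 0 0" --pt "1 0 0 0 0" --pt "1 0 0 0 0" --pt "1 0 0 0 0"

```text
clock: 3.2
eef_pos: [516.9, -225.8, 88.1]
tool_rot: [-3.142, -0.0, 1.134]
force: [0.6, -0.2, -0.8]
width: 0.3
gripper_force: 0.0
```

```bash
python3 look.py w2
python3 - <<'E'
from h import *
P=np.load('w.npy');z=P[...,2]
with np.errstate(invalid='ignore'): k=(z>80)&(z<88)&(np.hypot(P[...,0]-517,P[...,1]+226)<60)
v,u=np.where(k);print(k.sum(),u.min(),u.max(),v.min(),v.max(),P[k].mean(0))
im,d=ctrl.get_image('side');cv2.imwrite('pics/side1.png',im[:,:,::-1]);print([ (r['bbox'],r['confidence']) for r in ctrl.search_frame('side','strip')])
a=cv2.imread('pics/w2.png');cv2.imwrite('pics/c.png',np.hstack([cv2.resize(a,(400,300)),cv2.resize(im[:,:,::-1],(400,300))]))
E
```

```text
3.2 [ 516.9 -225.8   88.1] [-180.   -0.   65.] [ 0.6 -0.2 -0.8] [0.03 0.03 0.  ] 0.278324546588572 25.0
409 251 269 216 238 [ 523.84957065 -212.80551881   84.28506287]
[([231.3, 240.3, 349.9, 384.0], 0.63), ([294.5, 143.2, 316.4, 172.4], 0.51)]
```

View pics/c.png

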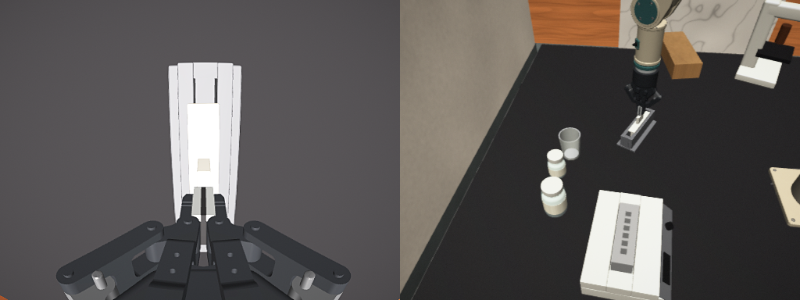

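Run:
```python
from h import *
a=cv2.imread('pics/w2.png')[180:340,190:330];b=cv2.imread('pics/side1.png')[95:195,270:350]
cv2.imwrite('pics/c2.png',np.hstack([cv2.resize(a,(480,548),interpolation=cv2.INTER_CUBIC)[:500],cv2.resize(b,(320,400),interpolation=cv2.INTER_CUBIC).__class__((500,320,3),dtype=np.uint8)*0+cv2.copyMakeBorder(cv2.resize(b,(320,400),interpolation=cv2.INTER_CUBIC),0,100,0,0,cv2.BORDER_CONSTANT)]))
P=np.load('w.npy')
for v in range(200,260,4): print(v,[np.round(P[v,u]).tolist() for u in (254,260,266)])
```

```text
200 [[523.0, -206.0, 57.0], [526.0, -208.0, 57.0], [529.0, -209.0, 57.0]]
204 [[522.0, -207.0, 62.0], [525.0, -209.0, 61.0], [529.0, -210.0, 61.0]]
208 [[522.0, -207.0, 67.0], [526.0, -209.0, 68.0], [529.0, -210.0, 67.0]]
212 [[nan, nan, nan], [526.0, -208.0, 76.0], [529.0, -210.0, 74.0]]
216 [[522.0, -207.0, 79.0], [526.0, -208.0, 82.0], [529.0, -210.0, 80.0]]
220 [[523.0, -207.0, 85.0], [526.0, -208.0, 86.0], [528.0, -210.0, 85.0]]
224 [[522.0, -209.0, 86.0], [525.0, -211.0, 85.0], [528.0, -212.0, 86.0]]
228 [[521.0, -211.0, 85.0], [524.0, -213.0, 85.0], [526.0, -214.0, 85.0]]
232 [[520.0, -214.0, 85.0], [522.0, -215.0, 85.0], [525.0, -217.0, 85.0]]
236 [[519.0, -216.0, 85.0], [521.0, -217.0, 85.0], [524.0, -219.0, 84.0]]
240 [[519.0, -215.0, 91.0], [522.0, -216.0, 92.0], [525.0, -217.0, 94.0]]
244 [[nan, nan, nan], [522.0, -216.0, 97.0], [525.0, -217.0, 97.0]]
248 [[519.0, -215.0, 100.0], [522.0, -216.0, 101.0], [525.0, -217.0, 101.0]]
252 [[520.0, -214.0, 105.0], [522.0, -216.0, 105.0], [525.0, -217.0, 105.0]]
256 [[520.0, -215.0, 109.0], [522.0, -216.0, 108.0], [525.0, -217.0, 109.0]]
```

View pics/c2.png

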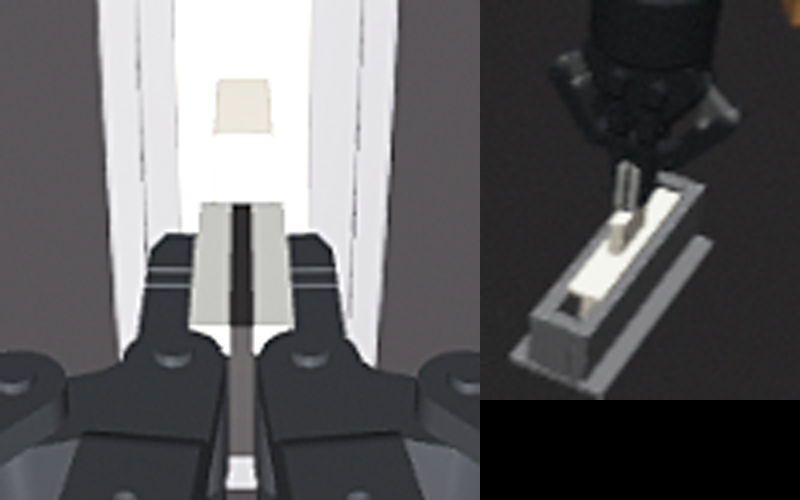

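The wrist crop and depth show the shut pads starting at z≈88–90, just above the fin top at 85. The fingertips are about level with the reported TCP, not 25 mm ahead of it as stated, so the jaws closed on air. I'll use the measured geometry: reopen, lower about 24 mm while watching the force, and close again.

Request:
play_rows --pt "0.5 0 0 0 0" --pt "0.5 0 0 0 0" --pt "0.5 0 0 0 0" --pt "0.5 0 0 0.6 0" --pt "0.5 0 0 1.2 0" --pt "0.5 0 0 1.8 0" --pt "0.5 0 0 2.4 0" --pt "0.5 0 0 2.4 0" --pt "0.5 0 0 2.4 0"

```text
clock: 4.25
eef_pos: [516.8, -225.8, 63.8]
tool_rot: [-3.141, 0.0, 1.134]
force: [0.2, -0.5, 0.4]
width: 42.6
gripper_force: 0.0
```

Request:
play_rows --pt "1 0 0 0 0" --pt "1 0 0 0 0" --pt "1 0 0 0 0" --pt "1 0 0 0 0" --pt "1 0 0 0 0" --pt "1 0 0 0 0"

```text
clock: 4.85
eef_pos: [517.2, -226.0, 64.5]
tool_rot: [3.141, -0.0, 1.134]
force: [-0.5, 0.3, 4.4]
width: 8.3
gripper_force: 59.5
```

Request:
play_rows --pt "1 0 0 -1 0" --pt "1 0 0 -3 0" --pt "1 0 0 -6 0" --pt "1 0 0 -9 0" --pt "1 0 0 -12 0" --pt "1 0 0 -12 0" --pt "1 0 0 -12 0"

```text
clock: 5.55
eef_pos: [516.8, -225.7, 184.6]
tool_rot: [3.141, -0.0, 1.135]
force: [-0.7, -0.2, -1.1]
width: 8.9
gripper_force: 58.8
```

Request:
play_rows --pt "1 30.7 -18.4 0 -21" --pt "1 30.7 -18.4 0 -21" --pt "1 30.7 -18.4 0 -21" --pt "1 30.7 -18.4 0 -21" --pt "1 30.7 -18.4 0 -21" --pt "1 30.7 -18.4 0 -21" --pt "1 30.7 -18.4 0 -21" --pt "1 30.7 -18.4 0 -21" --pt "1 30.7 -18.4 0 -21" --pt "1 30.7 -18.4 0 -21"

```text
clock: 6.55
eef_pos: [479.3, 128.5, 183.2]
tool_rot: [-3.14, 0.002, 1.5]
force: [0.7, 0.5, -1.0]
width: 8.4
gripper_force: 58.9
```

```bash
python3 look.py w3
python3 - <<'E'
from h import *
st=ctrl.read_state();print(st['eef_pos'],np.degrees(st['tool_rot']))
P=np.load('w.npy');z=P[...,2];im=cv2.imread('pics/w3.png')
with np.errstate(invalid='ignore'):
    k=(z>84)&(z<90)&(abs(P[...,0]-541)<60)&(abs(P[...,1]-219)<110)
    rc=cv2.minAreaRect(P[k][:,:2].astype(np.float32));print('block',k.sum(),np.round(cv2.boxPoints(rc),1).tolist(),np.round(rc[0],1),rc[1],rc[2])
    h=(z<80)&(abs(P[...,0]-541)<40)&(abs(P[...,1]-219)<75)&~np.isnan(z)
n,l,s,c=cv2.connectedComponentsWithStats(h.astype(np.uint8))
for i in range(1,n):
    if s[i,4]>25: print(s[i].tolist(),np.round(c[i],1))
np.save('k.npy',k)
E
```

```text
6.55 [479.3 128.5 183.2] [-1.7989e+02  1.1000e-01  8.5940e+01] [ 0.7  0.5 -1. ] [-0.04 -0.03 -0.04] 8.391922970562739 25.0
[479.63179643 127.90750627 183.44596485] [-1.79920344e+02  1.01295377e-01  8.58436053e+01]
block 9386 [[511.70001220703125, 139.89999389648438], [562.5999755859375, 136.89999389648438], [571.5999755859375, 290.1000061035156], [520.7000122070312, 293.1000061035156]] [541.6 215. ] (153.48512268066406, 50.97298049926758) 86.62720489501953
[272, 0, 27, 173, 3339] [287.6  77. ]
[356, 0, 17, 169, 1920] [364.5  94.7]
[321, 17, 15, 15, 187] [328.3  24.2]
[322, 40, 15, 15, 198] [328.7  47.4]
[322, 64, 15, 16, 208] [328.8  71. ]
[322, 88, 15, 15, 206] [328.5  95.1]
[321, 112, 15, 16, 208] [327.9 119.1]
[321, 136, 14, 15, 196] [327.4 142.8]
```

View pics/w3.png

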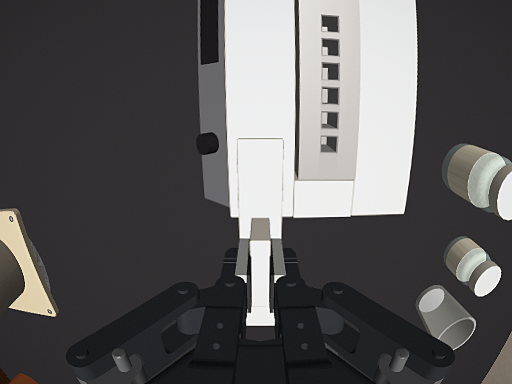

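The wrist view shows the strip bar in the jaws (238–283, 138 downward) and the block at right, with six wells at about (328, 24…143). Next I'll compute the wells and the bar in world coordinates.

```bash
cat > fit.py <<'E'
from h import *
st=ctrl.read_state();im,d=ctrl.get_image('wrist');P=cloud('wrist',d,st);z=P[...,2]
T=R.from_euler('xyz',st['tool_rot']).as_matrix();o=np.array(st['eef_pos'])
C=T@ctrl.calibration('wrist')['mount'][:3,3]+o
k=np.load('k.npy')
with np.errstate(invalid='ignore'): k=(z>84.5)&(z<90)&(abs(P[...,0]-541)<35)&(abs(P[...,1]-219)<100)
top=np.nanmedian(z[k])
with np.errstate(invalid='ignore'): deep=(z<top-3)
Q=P+0
Q=C+(P-C)*((top-C[2])/(z-C[2]))[...,None]
hole=deep&(abs(Q[...,0]-541)<18)&(abs(Q[...,1]-219)<72)
n,l,s,c=cv2.connectedComponentsWithStats(hole.astype(np.uint8))
W=[]
for i in range(1,n):
    if 120<s[i,4]<600:
        q=Q[l==i];e=(q.min(0)+q.max(0))/2;W.append(q.mean(0));print(np.round(q.mean(0),1),np.round(e,1),np.round(np.ptp(q,0),1))
W=np.array(W);m=W.mean(0);u=np.linalg.svd(W[:,:2]-m[:2])[2][0];u*=np.sign(u[1])
print('top',top,'mid',np.round(m,1),'dir',np.degrees(np.arctan2(u[1],u[0])),'n',len(W))
L=(P-o)@T
with np.errstate(invalid='ignore'): b=(abs(L[...,2]-7.3)<2.5)&(abs(L[...,1])<20)&(L[...,0]>26)&(L[...,0]<80)
p=L[b];rc=cv2.minAreaRect(p[:,:2].astype(np.float32));print('bar in tool: rect',np.round(cv2.boxPoints(rc),1).tolist(),rc[2],'x max',np.percentile(p[:,0],99),'z',np.median(p[:,2]))
f=np.polyfit(p[:,0],p[:,1],1);print('centreline',f)
t=[(np.round(x),round((p[a,1].min()+p[a,1].max())/2,2)) for x in (30,40,50,58) for a in [abs(p[:,0]-x)<3]];print(t)
print('TCP',np.round(o,2),np.degrees(st['tool_rot']))
E
python3 fit.py
```

```text
[544.2 268.1  86.7] [544.5 268.5  86.7] [12.8 12.9  0. ]
[543.  248.3  86.7] [543.1 248.2  86.7] [13.1 12.5  0. ]
[541.8 228.6  86.7] [541.8 228.8  86.7] [12.9 13.2  0. ]
[540.6 208.7  86.7] [540.7 208.8  86.7] [12.7 12.4  0. ]
[539.5 189.3  86.7] [539.9 189.3  86.7] [12.9 12.7  0. ]
[538.4 169.4  86.7] [538.5 169.4  86.7] [13. 13.  0.]
top 86.72411692997947 mid [541.3 218.7  86.7] dir 86.58471257627625 n 6
bar in tool: rect [[26.0, 12.199999809265137], [26.0, -11.5], [62.0, -11.399999618530273], [61.900001525878906, 12.300000190734863]] 0.16973383724689484 x max 61.55254977713652 z 7.678381158104041
centreline [-0.00182483  0.50871247]
[(np.int64(30), np.float64(0.29)), (np.int64(40), np.float64(0.55)), (np.int64(50), np.float64(0.27)), (np.int64(58), np.float64(0.53))]
TCP [479.63 127.91 183.45] [-1.79920344e+02  1.01295377e-01  8.58436053e+01]
```

Request:
play_rows --pt "1 9.5 5.5 0 -0.6" --pt "1 9.5 5.5 0 -0.6" --pt "1 9.5 5.5 0 -0.6" --pt "1 9.5 5.5 1 -0.6" --pt "1 9.5 5.5 2.5 -0.6" --pt "1 9.5 5.5 4 -0.6" --pt "1 9.5 5.5 4 -0.6" --pt "1 9.5 5.5 4 -0.6" --pt "1 9.5 5.5 4 -0.6" --pt "1 9.5 5.5 4 -0.6"

```text
clock: 7.65
eef_pos: [541.9, 220.7, 144.9]
tool_rot: [3.14, -0.0, 1.511]
force: [-0.1, 0.6, -0.9]
width: 8.7
gripper_force: 58.9
```

```bash
cat > pose.py <<'E'
from h import *
a=[]
for i in range(6):
    ctrl.get_image('wrist') if i else 0
    s=ctrl.read_state();a.append(np.r_[s['eef_pos'],s['force'],s['torque'],np.degrees(s['tool_rot'][2])])
print(s['clock'],np.round(np.mean(a,0),2),np.round(np.std(a,0),2)[:3],s['width'])
E
python3 pose.py
```

```text
7.9 [ 5.4168e+02  2.2103e+02  1.4468e+02  8.0000e-02  1.4000e-01 -1.0800e+00
 -2.0000e-02  1.0000e-02  0.0000e+00  8.6590e+01] [0.13 0.17 0.18] 8.742129516557817
```

```bash
cat > rel.py <<'E'
from h import *
ctrl.get_image('wrist')
st=ctrl.read_state();im,d=ctrl.get_image('wrist');P=cloud('wrist',d,st)
cv2.imwrite('pics/w4.png',im[:,:,::-1])
T=R.from_euler('xyz',[np.pi,0,st['tool_rot'][2]]).as_matrix();o=np.array(st['eef_pos'])
L=(P-o)@T;H=o[2]-87
def q(n,zc,tol,x0,x1,w):
    with np.errstate(invalid='ignore'): b=(abs(L[...,2]-zc)<tol)&(L[...,0]>x0)&(L[...,0]<x1)&(abs(L[...,1])<w)
    p=L[b]
    if len(p)<10: return print(n,len(p))
    lo=[p[abs(p[:,0]-c)<2][:,1] for c in np.arange(x0,x1,4)]
    ed=[p[abs(p[:,1]-c)<2][:,0].max() for c in np.arange(-w+4,w,4) if (abs(p[:,1]-c)<2).any()]
    print(n,len(p),'z',np.median(p[:,2]).round(1),'xmax by y',np.round(ed,1),'ymin/max by x',[(round(a.min(),1),round(a.max(),1)) for a in lo if len(a)>3])
q('bar',7.5,3,26,75,18)
q('block',H,2.5,60,100,32)
print(o)
E
python3 rel.py
```

```text
bar 3001 z 7.7 xmax by y [61.7 61.8 61.8 61.8 61.9 61.9 60.5] ymin/max by x [(np.float64(-10.8), np.float64(11.9)), (np.float64(-11.3), np.float64(11.9)), (np.float64(-11.3), np.float64(11.8)), (np.float64(-11.1), np.float64(12.2)), (np.float64(-11.0), np.float64(12.1)), (np.float64(-10.9), np.float64(12.1)), (np.float64(-11.4), np.float64(12.0)), (np.float64(-11.4), np.float64(11.9)), (np.float64(-11.3), np.float64(12.3)), (np.float64(-11.2), np.float64(12.3))]
block 1989 z 57.5 xmax by y [77.3 77.3 77.8 77.7 77.7 77.7 77.7 77.7 77.7 77.7 77.7 77.2 77.3] ymin/max by x [(np.float64(-24.4), np.float64(25.3)), (np.float64(-24.4), np.float64(25.5)), (np.float64(-24.3), np.float64(25.3)), (np.float64(-24.1), np.float64(25.3)), (np.float64(-24.1), np.float64(25.3))]
[541.46422831 221.19863625 144.3214183 ]
```

View pics/w4.png

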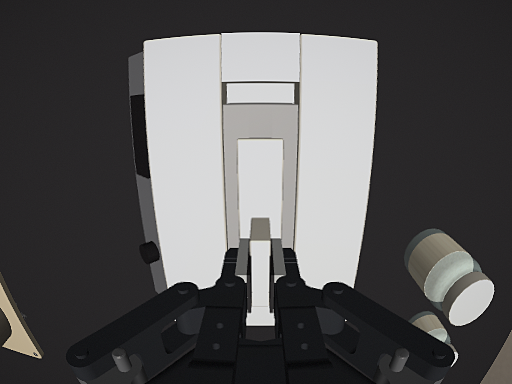

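Wrist view, bar over block: block end at row ~103 and bar end at row ~138. The block middle is about 1.7 mm back along tool x and centred across. I'll correct that and lower gently.

Request:
play_rows --pt "1 -0.17 0 0 0" --pt "1 -0.17 0 0.3 0" --pt "1 -0.17 0 0.6 0" --pt "1 -0.17 0 0.8 0" --pt "1 -0.17 0 0.9 0" --pt "1 -0.17 0 1.0 0" --pt "1 -0.17 0 1.1 0" --pt "1 -0.17 0 1.2 0" --pt "1 -0.17 0 1.2 0"

```text
clock: 8.9
eef_pos: [541.2, 219.4, 132.0]
tool_rot: [-3.141, 0.0, 1.511]
force: [0.0, -0.2, -0.8]
width: 9.0
gripper_force: 58.9
```

No contact force with the tube ends below the block top, so they are entering the wells. I'll carry on down.

Request:
play_rows --pt "1 0 0 0.2 0" --pt "1 0 0 0.4 0" --pt "1 0 0 0.6 0" --pt "1 0 0 0.8 0" --pt "1 0 0 1.0 0" --pt "1 0 0 1.2 0" --pt "1 0 0 1.2 0"

```text
clock: 9.6
eef_pos: [541.1, 219.3, 119.8]
tool_rot: [-3.141, 0.0, 1.511]
force: [0.2, -0.0, -0.7]
width: 8.8
gripper_force: 58.9
```

Request:
play_rows --pt "1 0 0 0.3 0" --pt "1 0 0 0.6 0" --pt "1 0 0 0.9 0" --pt "1 0 0 1.2 0" --pt "1 0 0 1.5 0" --pt "1 0 0 1.7 0" --pt "1 0 0 1.8 0" --pt "1 0 0 1.8 0"

```text
clock: 10.4
eef_pos: [541.2, 219.4, 102.0]
tool_rot: [-3.141, 0.0, 1.511]
force: [-0.3, 0.6, -1.2]
width: 9.1
gripper_force: 58.9
```

Request:
play_rows --pt "1 0 0 0.1 0" --pt "1 0 0 0.15 0" --pt "1 0 0 0.2 0" --pt "1 0 0 0.25 0" --pt "1 0 0 0.25 0"

```text
clock: 10.9
eef_pos: [541.3, 219.4, 99.6]
tool_rot: [-3.142, -0.0, 1.511]
force: [-0.3, -0.4, -1.3]
width: 8.8
gripper_force: 58.9
```

Request:
play_rows --pt "1 0 0 0.04 0" --pt "1 0 0 0.08 0" --pt "1 0 0 0.12 0" --pt "1 0 0 0.12 0"

```text
clock: 11.3
eef_pos: [541.3, 219.4, 99.5]
tool_rot: [3.141, -0.0, 1.511]
force: [-2.3, -1.5, 7.8]
width: 8.8
gripper_force: 60.2
```

Contact came at the expected seated height (99.3) with about 8 N. Releasing and retreating.

Request:
play_rows --pt "0.5 0 0 0 0" --pt "0.5 0 0 0 0" --pt "0.5 0 0 0 0" --pt "0.5 0 0 0 0" --pt "0.5 0 0 -2 0" --pt "0.5 0 0 -5 0" --pt "0.5 0 0 -9 0" --pt "0.5 0 0 -13 0" --pt "0.5 0 0 -13 0" --pt "0.5 0 0 -13 0"

```text
clock: 12.3
eef_pos: [541.7, 219.6, 229.3]
tool_rot: [3.14, -0.001, 1.511]
force: [-0.8, -0.7, -0.6]
width: 42.5
gripper_force: 0.0
```

```bash
python3 look.py w5
python3 - <<'E'
from h import *
P=np.load('w.npy');z=P[...,2];x=P[...,0];y=P[...,1]
with np.errstate(invalid='ignore'):
    for lo,hi in((116,124),(90,95),(85,89.2)):
        k=(z>lo)&(z<hi)&(abs(x-541)<30)&(abs(y-219)<85)
        rc=cv2.minAreaRect(P[k][:,:2].astype(np.float32));print(lo,k.sum(),np.median(z[k]),np.round(rc[0],1),np.round(rc[1],1),rc[2])
        A=np.c_[P[k][:,:2]-[541,219],np.ones(k.sum())];print(np.linalg.lstsq(A,z[k],rcond=None)[0])
E
```

```text
12.3 [541.7 219.6 229.3] [ 1.799e+02 -6.000e-02  8.660e+01] [-0.8 -0.7 -0.6] [-0.03 -0.03  0.03] 42.5341661555731 25.0
116 463 119.8211080425626 [541.3 218.7] [39.3  9.2] 86.80401611328125
[-2.18997595e-02  2.68123705e-04  1.19840996e+02]
90 2299 91.74653847414402 [541.3 218.5] [124.4  24. ] 86.12442779541016
[-3.20560503e-03  7.33140821e-04  9.17610038e+01]
85 4588 86.81559637012941 [541.7 218.7] [159.7  50.4] 86.53369140625
[-1.97078444e-03  4.27861920e-04  8.68114005e+01]
```

View pics/w5.png

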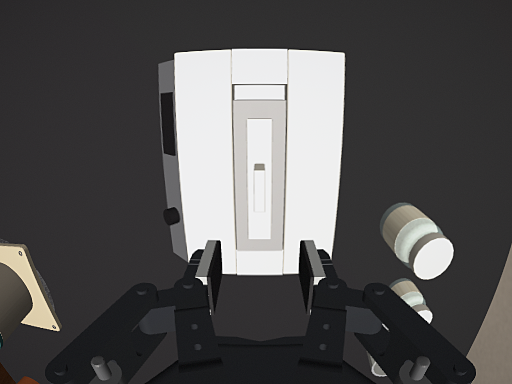

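The view shows the strip seated and level on the block (bar 247–272 × 118–240). The bar top is 4.95 mm above the block, which equals its 5 mm thickness, so it is flush. The gripper is clear.

```bash
python3 -c "
from cell import ctrl
print(ctrl.finish_job())"
```

```text
the job is handed in; nothing more can be done
None
```

The strip is seated flush in the dry-block heater with all six tubes in their wells, the gripper has let go and is clear, the jars and beaker were left alone, and the job is handed in at about 12 s; the first close missed the fin because the fingertips sit about 25 mm short of the stated overhang.

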